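# Clamp a tin with a click-lock ratchet slide

## Robot

A 6-joint arm with a two-finger parallel gripper is mounted at the origin on the work surface. World frame = base frame: x ahead of the robot, y to its left, z up, the work surface at z = 0. Lengths are in m, angles in rad, forces in N, time in s.
With the tool pointing down it reaches from about 0.325 to 0.775 m from the base axis. Payload 9.3 kg.
Tool frame: the origin (TCP) lies midway between the tips of the shut fingers; the grasp point (between the pads) lies 19 mm behind it; z points along the fingers, y is the direction in which the jaws open and shut (so a half turn about z gives the same grasp; the last joint's range is limited). The gripper opens to 85 mm and grips with 20 to 120 N. Pads are 22 mm wide; open, the fingers measure 114 mm over their backs; the gripper's body (76 mm by 85 mm) begins 54 mm behind the grasp point. The pads swing forward as they close: fully open they stand 13 mm farther back than shut.
Start: joints at [-1.333, 0.259, 0.021, 1.334, 0, 1.418], TCP at [0.21, -0.509, 0.231] pointing down, gripper open.
Joint ranges: [-3.04, 3.04], [-0.91, 1.82], [-1.04, 1.36], [-1.92, 1.95], [-1.52, 1.45], [-3.14, 3.14]. Speed limits (rad/s): [2.22, 2.22, 2.79, 3.14, 3.14, 3.14].

## Interface

Orientations are given as a rotation vector (axis times angle).
In Python, from plant import robot, capture, close_job gives the robot as it stands. The module is installed in compiled form; this text tells all that it offers.
- The arm moves only by the tool servo_tool, never from a script. Its argument "series" is a list of rows, each an object with "translation": the shift along the world's x, y, z in m, a list of three; "angular": the turn, a rotation vector about the world's x, y, z in rad, a list of three; "hand": the finger opening in m, from 0 to 0.0854. A call has 1 to 20 rows; each row is the pose to reach, as a shift and turn from the pose measured when the call began; what a row does not reach only later rows make up. A row lasts 1/10 s, in which the tool goes at most 50 mm and 8.59 degrees, less where a joint would pass 70% of its speed; a pose out of reach is approached as far as the arm can. A call with a gripper value outside its range is refused whole. The fingers move at their own pace and stop on an object; "newtons" is the grip in N (left out, the last holds). Time passes only in rows, so rows that repeat a pose let the fingers close. It gives the time, the measured TCP pose, the force and the opening at its end, in the units of the state.
- robot.get_obs(): the state, without advancing time (a new reading comes with each control period).
- capture(name): name is "side" or "top" or "wrist"; returns a dict with "image" (420x560x3 uint8, red, green, blue), "z_map" (420x560 float32, m along the optical axis (not along the pixel's ray), 0 where there is no reading), "intrinsics" (3x3 intrinsics, pixels), "pose" (4x4, takes a point from camera to world coordinates); the wrist camera has in their place "hand_eye" (4x4, takes a point from camera to tool coordinates, whose origin is the TCP and whose axes are the flange's). Camera axes: x right, y up, looking along -z (the intrinsics and any distortion apply to the point x, -y, -z); pixel columns grow to the right and rows downward; lengths in m; the calibration is good to about 2 mm. A picture is of the moment at which its call begins: read the wrist's pose just before it.
- close_job(): hands the job in, once; it reports no verdict.
The state is a dict: "time": time; "qpos": joint angles; "qvel": joint speeds; "joint_torque": joint torques, N m; "ee_pos": TCP position; "orientation": TCP orientation; "force": force on the tool from outside, world axes, zero at the start; "torque": the same for the moment, N m; "width": finger opening in m.
Only numpy, scipy, OpenCV 4.12 (cv2) and the standard library are available. Lean on these libraries where they do the work, as an engineer would, in place of code of your own. Each camera call takes 0.05 s, during which the arm holds its last target.

## Task

Stand the small tin upright on the board of the wooden ratchet clamp, between the pad of the toothed slide and the sprung stop. Then push the slide in by its tail plate, click by click, until it squeezes the tin firmly against the sprung stop with about 18 newtons, and let go so that the pawl alone keeps the tin clamped. Never squeeze the tin in the clamp with more than 24 newtons (the glued clamp would crack), and leave the other things on the table where they are.

Things in the scene. Friction and masses are not known exactly. Their poses are not given: they have to be found in the camera images.
- clamp: Ratchet clamp, fixed: plywood board 420 x 110 x 12 mm on the table. Origin: centre of the board's underside; x runs along the board, the way the slide is pushed (from tail end to sprung stop), z up, board top at z = 12 mm. A wooden track (x from -95 to -20 mm, 58 mm wide, 14.5 mm high above the board) guides the slide.
- pawl_tip (a point): Tip of the steel pawl, 20 mm above the board, on the track's -y side. Its weak spring keeps it in the slide's teeth: the slide goes in +x with 1 to 5 N of drag (friction included, rippling at each click), its return is blocked. Let go under load, the slide springs back by up to 6 mm, to the last tooth passed.
- stop_mid (a point): Fixed point on the board, x = 113 mm in the clamp's frame: mid of the range of the stop's jaw face. Jaw: plate 50 mm wide, 56 high, 10 thick, before a block 60 wide, 50 high. The block is set anew each time, jaw face anywhere from x = 88 to 138 mm, not measured: find it by push force. The jaw yields to +x on a spring: starts to move at 8 N, then 1.2 N more per mm; it bottoms after 26 mm.
- bay (a point): Point on the board's top (12 mm above the table), on the clamp's centre line at x = 50 mm in the clamp's frame, axes as the clamp's: the small tin stood with its centre over this point is clear of pad and jaw whatever their setting.
- slide_pad (a point): Centre of the front face of the slide's pad, 28 mm above the board; x points the way the slide is pushed. The pad is a plywood plate 50 mm wide, 55 high, 10 thick. It starts with its face at x = 0 to 12 mm in the clamp's frame, before the first tooth.
- slide_tail (a point): Centre of the back face of the slide's tail plate, 28 mm above the board, 200 mm behind the pad's face; x points the way the slide is pushed. The tail plate is plywood, 44 mm wide, 55 mm high from the board up, 10 mm thick, and stands free at its back and sides: push on its back face at about this height.
- slide: The toothed slide: one rigid piece of about 220 g, 200 mm long, loose but held in the track: pad, bar 26 mm high with saw teeth 6 mm apart on its -y side, tail plate. Origin: foot of its pad's front face, on the board; x points the way it is pushed, z up.
- tin_center (a point): Centre (38 mm above its foot) of the small tin: bare ribbed metal, closed, 60 mm in diameter, 76 mm high, about 120 g. z is its axis.
- tin: The same small tin; origin at the centre of its foot.
- tall_tin: Bystander: tall tin, 75 mm in diameter, 110 mm high; origin at its foot. The three tins swap places.
- flat_tin: Bystander: flat tin, 85 mm in diameter, 40 mm high; origin at its foot.
- card_ring: Bystander: stiff cardboard ring, 90 mm outside, 50 mm high, standing; origin at its foot.
- ruler: Bystander: steel ruler 300 x 30 x 4 mm, lying along its own y; origin at its underside's centre.
- marker: Bystander: blue marker pen 130 mm long, 13 mm thick, lying along its own x; origin on the table under its middle.
- glue: Bystander: white glue bottle, 44 mm in diameter, 110 mm high; origin at its foot.
- wood_offcut: Bystander: wood offcut 90 x 45 x 22 mm; origin at its underside's centre.
Mind the look-alikes: they are no part of the job. What is shaped like the slide but purple or red is not meant.

How it is judged:
By the outcome, as a careful person would: the job done as asked, in the order asked, and still so for the second after the job is handed in, with the robot touching nothing.
It also fails if it takes over 53 s, if anything falls off the work surface, if the arm or the gripper's body presses on something with over 40 N, if the wrist force passes 120 N, or if a joint passes its speed limit or range.

## Working session

There is one attempt and no reset: what is moved stays moved. The work goes in short steps, Python scripts to look and compute and a tool call to move; the robot and the scene stay as the last step left them, time stands still between calls to the robot, and variables do not carry over. Pictures are saved under pics/ and viewed, and the job is handed in when it is done.

Besides the shell and the picture viewer there is one more tool, called after "Call:" by a JSON object that holds its "api" and its "payload". servo_tool: Moves the arm, as the interface text tells. Its arguments: {"type":"object","properties":{"series":{"type":"array","items":{"type":"object","properties":{"translation":{"type":"array","items":{"type":"number"}},"angular":{"type":"array","items":{"type":"number"}},"hand":{"type":"number"}}}},"newtons":{"type":"number"}},"required":["series"]}

```bash
mkdir -p pics; cat > h.py <<'E'
import numpy as np, cv2, pickle
from scipy.spatial.transform import Rotation as R
from plant import robot, capture, close_job
def snap(name,fn):
    o=robot.get_obs(); c=capture(name); c['obs']=o
    pickle.dump(c,open(f'pics/{fn}.pkl','wb')); cv2.imwrite(f'pics/{fn}.png',c['image'][:,:,::-1]); return c
def load(fn): return pickle.load(open(f'pics/{fn}.pkl','rb'))
def pose(c):
    if 'pose' in c: return np.array(c['pose'])
    T=np.eye(4);T[:3,:3]=R.from_rotvec(c['obs']['orientation']).as_matrix();T[:3,3]=c['obs']['ee_pos'];return T@np.array(c['hand_eye'])
def cloud(c):
    z=c['z_map'];K=np.array(c['intrinsics']);v,u=np.mgrid[:z.shape[0],:z.shape[1]]
    P=np.stack([(u-K[0,2])/K[0,0]*z,-(v-K[1,2])/K[1,1]*z,-z],-1)
    T=pose(c);W=P@T[:3,:3].T+T[:3,3];W[z==0]=np.nan;return W
def crop(c,u0,v0,u1,v1,k,fn):
    cv2.imwrite(f'pics/{fn}.png',cv2.resize(c['image'][v0:v1,u0:u1,::-1],None,fx=k,fy=k,interpolation=cv2.INTER_CUBIC))
E
python3 - <<'E'
from h import *
o=robot.get_obs();print({k:np.round(v,3) for k,v in o.items()})
for n in('side','top','wrist'):
    c=snap(n,n+'0');print(n,[k for k in c],np.array(c['intrinsics']).round(1).tolist(),{k:c[k] for k in c if 'dist' in k}, pose(c).round(3).tolist())
E
```

```text
{'time': np.float64(0.0), 'qpos': array([-1.333,  0.259,  0.021,  1.334,  0.   ,  1.418]), 'qvel': array([ 0.001,  0.001,  0.   ,  0.   , -0.001,  0.001]), 'joint_torque': array([ 0.0000e+00, -5.5564e+01,  3.4453e+01,  1.4000e-02, -0.0000e+00,
       -0.0000e+00]), 'ee_pos': array([ 0.209, -0.508,  0.231]), 'orientation': array([-3.081, -0.61 ,  0.   ]), 'force': array([-0.085,  0.426,  0.445]), 'torque': array([-0.007,  0.006, -0.007]), 'width': np.float64(0.086)}
side ['image', 'z_map', 'intrinsics', 'pose', 'obs'] [[493.7, 0.0, 283.8], [0.0, 493.7, 207.2], [0.0, 0.0, 1.0]] {} [[-0.901, 0.259, -0.347, -0.013], [-0.433, -0.548, 0.716, 1.024], [-0.005, 0.795, 0.606, 0.911], [0.0, 0.0, 0.0, 1.0]]
top ['image', 'z_map', 'intrinsics', 'pose', 'obs'] [[395.8, 0.0, 275.6], [0.0, 395.8, 216.8], [0.0, 0.0, 1.0]] {} [[0.007, 0.995, -0.096, 0.373], [-1.0, 0.007, -0.002, 0.008], [-0.001, 0.096, 0.995, 1.001], [0.0, 0.0, 0.0, 1.0]]
wrist ['image', 'z_map', 'intrinsics', 'hand_eye', 'obs'] [[356.8, 0.0, 279.3], [0.0, 356.8, 211.6], [0.0, 0.0, 1.0]] {} [[0.381, 0.888, 0.259, 0.276], [-0.925, 0.366, 0.105, -0.482], [-0.002, -0.279, 0.96, 0.373], [0.0, 0.0, 0.0, 1.0]]
```

```bash
sleep 1; ls pics
```

```text
side0.pkl
side0.png
top0.pkl
top0.png
wrist0.pkl
wrist0.png
```

View pics/top0.png

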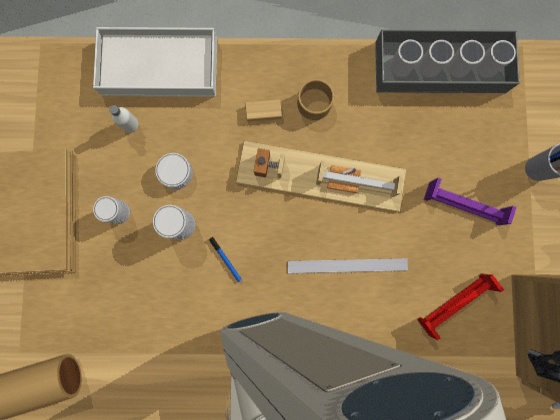

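View pics/side0.png

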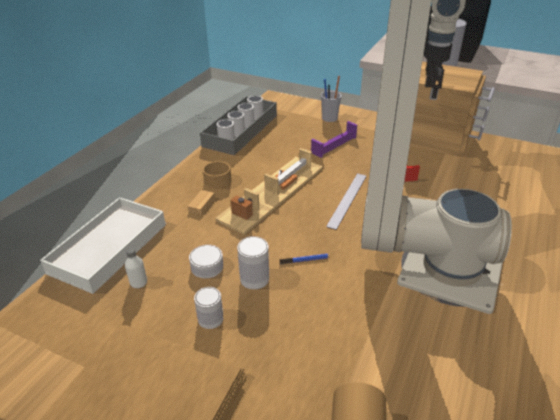

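The top picture shows the clamp in the middle: board corners near (243,142) and (405,190), stop at the left (275,163), slide with its tail plate at the right (398,186). The small tin is probably at (108,210), with the flat or tall tins at (173,170) and (173,222). I'll measure heights to confirm.

```bash
python3 - <<'E'
from h import *
c=load('top0');W=cloud(c)
for n,(u0,v0,u1,v1) in dict(tinA=(88,192,135,228),tinB=(150,150,195,190),tinC=(148,202,198,242)).items():
    p=W[v0:v1,u0:u1].reshape(-1,3);z=p[:,2];zt=np.nanpercentile(z,95)
    q=p[np.abs(z-zt)<.006]; (a,b),r=cv2.minEnclosingCircle(q[:,:2].astype(np.float32)); print(n,zt,a,b,r,len(q),np.median(q,0))
s=load('side0');V=cloud(s)
for n,(u0,v0,u1,v1) in dict(tinA=(190,285,225,330),tinB=(185,243,228,278),tinC=(235,235,273,290)).items():
    p=V[v0:v1,u0:u1].reshape(-1,3);z=p[:,2];zt=np.nanpercentile(z,95)
    q=p[np.abs(z-zt)<.006]; (a,b),r=cv2.minEnclosingCircle(q[:,:2].astype(np.float32)); print(n,zt,a,b,r,len(q))
crop(c,225,125,425,225,4,'clamp_top'); crop(s,210,140,340,235,6,'clamp_side')
E
```

```text
tinA 0.07770965724158665 0.47994205355644226 0.41065236926078796 0.030880330130457878 507 [0.47975743 0.40919577 0.07601515]
tinB 0.04260430410297744 0.5822798609733582 0.2652618885040283 0.043189018964767456 887 [0.58172405 0.26560423 0.04018763]
tinC 0.11201216526346355 0.44843852519989014 0.25109946727752686 0.037831295281648636 850 [0.4474877  0.25056474 0.11031427]
tinA 0.07701392188302118 0.4773530066013336 0.4119555354118347 0.031699735671281815 435
tinB 0.04167493437023941 0.5789198875427246 0.26618626713752747 0.045428212732076645 586
tinC 0.11082696154563815 0.44724002480506897 0.2520333528518677 0.03936252370476723 524
```

View pics/clamp_top.png

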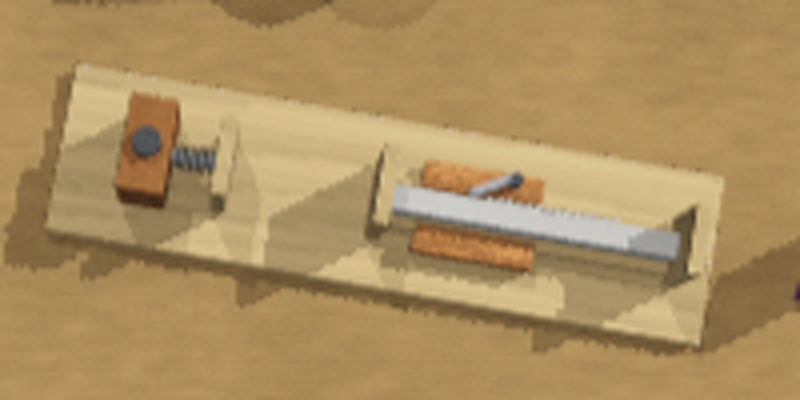

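View pics/clamp_side.png

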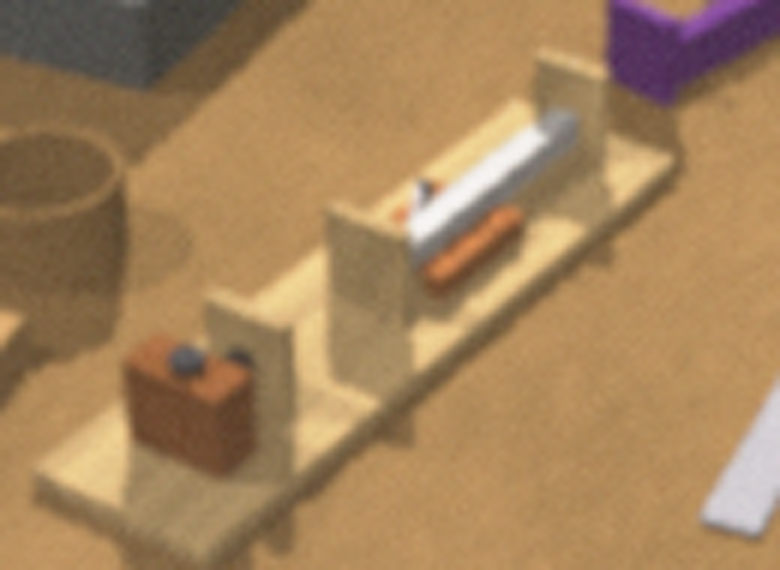

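The crops show the board's top corners at crop (78,66), (722,178), (697,346) and (47,232). The jaw is near (228,165), the pad near (383,190) and the tail near (690,245). Next I'll compute the clamp frame.

```bash
python3 - <<'E'
from h import *
c=load('top0');K=np.array(c['intrinsics']);T=pose(c);W=cloud(c)
def ray(u,v,z):
    d=T[:3,:3]@np.array([(u-K[0,2])/K[0,0],-(v-K[1,2])/K[1,1],-1]);return T[:3,3]+d*(z-T[2,3])/d[2]
C=np.array([ray(225+a/4-.4,125+b/4-.4,.012) for a,b in[(78,66),(722,178),(697,346),(47,232)]])
print(C.round(4))
print([np.linalg.norm(C[i]-C[(i+1)%4]).round(4) for i in range(4)])
ctr=C.mean(0);xd=(C[0]+C[3]-C[1]-C[2]);yaw=np.arctan2(xd[1],xd[0]);print(ctr,yaw)
# cloud check
for nm in('top0','side0'):
  P=cloud(load(nm)).reshape(-1,3);P=P[~np.isnan(P[:,0])]
  ca,sa=np.cos(yaw),np.sin(yaw);d=P-[ctr[0],ctr[1],0]
  L=np.c_[d[:,0]*ca+d[:,1]*sa,-d[:,0]*sa+d[:,1]*ca,d[:,2]]
  L=L[(abs(L[:,0])<.23)&(abs(L[:,1])<.075)]
  b=L[(L[:,2]>.007)&(L[:,2]<.017)];print(nm,'board',np.percentile(b[:,0],[1,99]).round(4),np.percentile(b[:,1],[1,50,99]).round(4),np.median(b[:,2]))
  r=cv2.minAreaRect((b[:,:2]*1000).astype(np.float32));print(r)
  h=L[(L[:,2]>.056)&(L[:,2]<.09)]
  for lo,hi in((-.22,-.12),(-.06,.04),(.06,.17)):
    q=h[(h[:,0]>lo)&(h[:,0]<hi)];print('tall',lo,len(q),np.percentile(q[:,0],[3,50,97]).round(4),np.percentile(q[:,1],[3,50,97]).round(4),np.percentile(q[:,2],[50,97]).round(4))
E
```

```text
[[ 0.6621  0.0915  0.012 ]
 [ 0.5922 -0.3185  0.012 ]
 [ 0.4848 -0.3002  0.012 ]
 [ 0.5544  0.1095  0.012 ]]
[np.float64(0.4159), np.float64(0.109), np.float64(0.4156), np.float64(0.1092)]
[ 0.57337067 -0.10439453  0.012     ] 1.4022167855548122
top0 board [-0.2061  0.2068] [-0.0558  0.0073  0.0528] 0.011714315382350682
((0.6139373779296875, -2.0379371643066406), (111.1773681640625, 419.77862548828125), 89.93648529052734)
tall -0.22 97 [-0.1891 -0.1826 -0.179 ] [-0.0214 -0.0006  0.0202] [0.066  0.0694]
tall -0.06 93 [0.0009 0.0059 0.0105] [-0.0249 -0.0006  0.0227] [0.0663 0.0693]
tall 0.06 395 [0.1003 0.1475 0.1656] [-0.0291 -0.0005  0.0259] [0.0626 0.0697]
side0 board [-0.2013  0.2114] [-0.0545  0.024   0.0552] 0.010723585530538982
((2.1156463623046875, 0.13420867919921875), (114.32423400878906, 427.2178955078125), 89.67121887207031)
tall -0.22 48 [-0.1886 -0.18   -0.1744] [-0.0213  0.002   0.0227] [0.0634 0.0681]
tall -0.06 64 [0.0018 0.0094 0.0144] [-0.0251  0.0027  0.0248] [0.0635 0.0687]
tall 0.06 222 [0.102  0.1493 0.1687] [-0.0276  0.0028  0.0282] [0.0613 0.0688]
```

Call:
{"api": "servo_tool", "payload": {"series": [{"translation": [0.291,0.508,0],"angular": [0,0,1.01],"hand": 0.0854},{"translation": [0.291,0.508,0],"angular": [0,0,1.01],"hand": 0.0854},{"translation": [0.291,0.508,0],"angular": [0,0,1.01],"hand": 0.0854},{"translation": [0.291,0.508,0],"angular": [0,0,1.01],"hand": 0.0854},{"translation": [0.291,0.508,0],"angular": [0,0,1.01],"hand": 0.0854},{"translation": [0.291,0.508,0],"angular": [0,0,1.01],"hand": 0.0854},{"translation": [0.291,0.508,0],"angular": [0,0,1.01],"hand": 0.0854},{"translation": [0.291,0.508,0],"angular": [0,0,1.01],"hand": 0.0854},{"translation": [0.291,0.508,0],"angular": [0,0,1.01],"hand": 0.0854},{"translation": [0.291,0.508,0],"angular": [0,0,1.01],"hand": 0.0854},{"translation": [0.27,0.92,0],"angular": [0,0,1.01],"hand": 0.0854},{"translation": [0.27,0.92,0],"angular": [0,0,1.01],"hand": 0.0854},{"translation": [0.27,0.92,0],"angular": [0,0,1.01],"hand": 0.0854},{"translation": [0.27,0.92,0],"angular": [0,0,1.01],"hand": 0.0854},{"translation": [0.27,0.92,0],"angular": [0,0,1.01],"hand": 0.0854},{"translation": [0.27,0.92,0],"angular": [0,0,1.01],"hand": 0.0854},{"translation": [0.27,0.92,0],"angular": [0,0,1.01],"hand": 0.0854},{"translation": [0.27,0.92,0],"angular": [0,0,1.01],"hand": 0.0854},{"translation": [0.27,0.92,0],"angular": [0,0,1.01],"hand": 0.0854},{"translation": [0.27,0.92,0],"angular": [0,0,1.01],"hand": 0.0854}]}}

```text
time: 2.15
ee_pos: [0.4788, 0.4146, 0.2302]
orientation: [-2.4, -2.026, 0.002]
force: [-0.2, -0.7, -0.2]
width: 0.0854
```

```bash
python3 - <<'E'
from h import *
c=snap('wrist','wrist1');W=cloud(c);p=W.reshape(-1,3);p=p[~np.isnan(p[:,0])]
d=np.hypot(p[:,0]-.479,p[:,1]-.411)
q=p[(d<.05)&(p[:,2]>.068)&(p[:,2]<.09)];(a,b),r=cv2.minEnclosingCircle(q[:,:2].astype(np.float32));print(a,b,r,len(q),np.median(q[:,2]),c['obs']['ee_pos'])
E
```

```text
0.4798658788204193 0.4111872613430023 0.02993902564048767 3706 0.07598643178777667 [0.47884206 0.41456466 0.23019848]
```

View pics/wrist1.png

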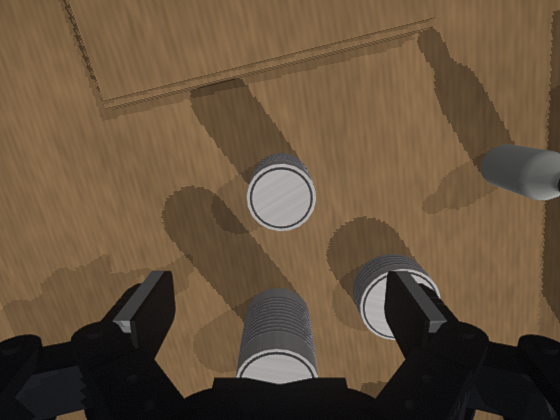

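The wrist view shows the small tin's lid at (281,197). The fit gives a centre of (0.480, 0.411) and a top at 76 mm, which matches the other cameras. Going down to grasp.

Call:
{"api": "servo_tool", "payload": {"series": [{"translation": [0.001,-0.0034,-0.05],"angular": [0,0,0],"hand": 0.0854},{"translation": [0.001,-0.0034,-0.1],"angular": [0,0,0],"hand": 0.0854},{"translation": [0.001,-0.0034,-0.14],"angular": [0,0,0],"hand": 0.0854},{"translation": [0.001,-0.0034,-0.175],"angular": [0,0,0],"hand": 0.0854},{"translation": [0.001,-0.0034,-0.195],"angular": [0,0,0],"hand": 0.0854},{"translation": [0.001,-0.0034,-0.204],"angular": [0,0,0],"hand": 0.0854},{"translation": [0.001,-0.0034,-0.204],"angular": [0,0,0],"hand": 0.05},{"translation": [0.001,-0.0034,-0.204],"angular": [0,0,0],"hand": 0.05},{"translation": [0.001,-0.0034,-0.204],"angular": [0,0,0],"hand": 0.05},{"translation": [0.001,-0.0034,-0.204],"angular": [0,0,0],"hand": 0.05},{"translation": [0.001,-0.0034,-0.204],"angular": [0,0,0],"hand": 0.05},{"translation": [0.001,-0.0034,-0.204],"angular": [0,0,0],"hand": 0.05}], "newtons": 30}}

```text
time: 3.4
ee_pos: [0.4801, 0.4152, 0.0264]
orientation: [-2.397, -2.027, -0.002]
force: [-1.4, -1.1, 6.9]
width: 0.0594
```

Call:
{"api": "servo_tool", "payload": {"series": [{"translation": [0,0,0.03],"angular": [0,0,0],"hand": 0.05},{"translation": [0,0,0.08],"angular": [0,0,0],"hand": 0.05},{"translation": [0,0,0.13],"angular": [0,0,0],"hand": 0.05},{"translation": [0.005,-0.02,0.16],"angular": [0,0,0],"hand": 0.05},{"translation": [0.014,-0.065,0.16],"angular": [0,0,0],"hand": 0.05},{"translation": [0.024,-0.11,0.16],"angular": [0,0,0],"hand": 0.05},{"translation": [0.034,-0.155,0.16],"angular": [0,0,0],"hand": 0.05},{"translation": [0.044,-0.2,0.16],"angular": [0,0,0],"hand": 0.05},{"translation": [0.054,-0.245,0.16],"angular": [0,0,0],"hand": 0.05},{"translation": [0.064,-0.29,0.16],"angular": [0,0,0],"hand": 0.05},{"translation": [0.073,-0.335,0.16],"angular": [0,0,0],"hand": 0.05},{"translation": [0.083,-0.38,0.16],"angular": [0,0,0],"hand": 0.05},{"translation": [0.093,-0.425,0.16],"angular": [0,0,0],"hand": 0.05},{"translation": [0.1,-0.455,0.16],"angular": [0,0,0],"hand": 0.05},{"translation": [0.102,-0.466,0.16],"angular": [0,0,0],"hand": 0.05},{"translation": [0.102,-0.466,0.16],"angular": [0,0,0],"hand": 0.05},{"translation": [0.102,-0.466,0.16],"angular": [0,0,0],"hand": 0.05}]}}

```text
time: 5.1
ee_pos: [0.5818, -0.0499, 0.1863]
orientation: [-2.396, -2.027, -0.002]
force: [1.1, 1.0, -2.0]
width: 0.0593
```

```bash
python3 - <<'E'
from h import *
c=snap('wrist','wrist2');W=cloud(c);p=W.reshape(-1,3);p=p[~np.isnan(p[:,0])]
o=c['obs'];print(o['ee_pos'],o['orientation'],o['force'],o['width'])
yaw=R.from_rotvec(o['orientation']).as_matrix()[:,0];print(np.degrees(np.arctan2(yaw[1],yaw[0])))
s=snap('side','side2');crop(s,200,60,360,240,3.3,'side2c')
E
```

```text
[ 0.5818272  -0.0499461   0.18634458] [-2.39609108e+00 -2.02699715e+00 -1.93536735e-03] [ 1.10541067  0.97971188 -2.03776847] 0.0593071877542549
80.45963402755527
```

View pics/wrist2.png

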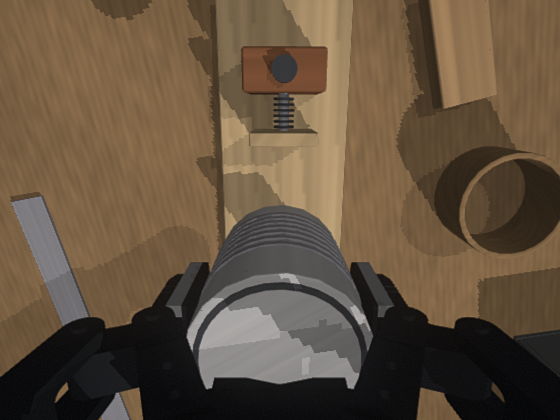

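View pics/side2c.png

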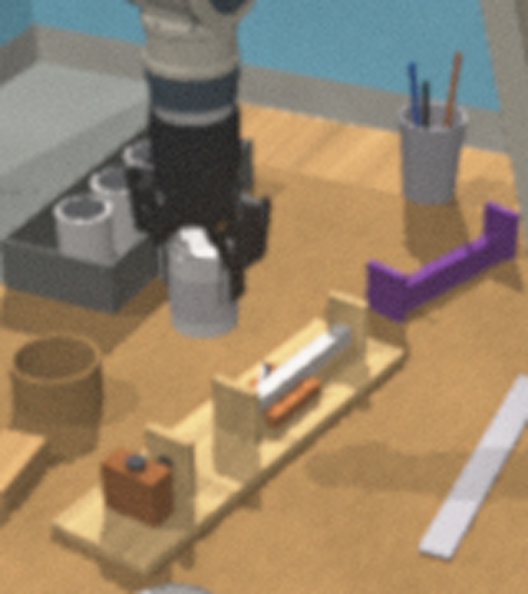

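The wrist view shows the tin held at about (280,330), with the jaw ahead at (284,138) and aligned. The side view shows the tin clear above the clamp. Lowering.

Call:
{"api": "servo_tool", "payload": {"series": [{"translation": [0,-0.001,-0.04],"angular": [0,0,0],"hand": 0.05},{"translation": [0,-0.001,-0.08],"angular": [0,0,0],"hand": 0.05},{"translation": [0,-0.001,-0.11],"angular": [0,0,0],"hand": 0.05},{"translation": [0,-0.001,-0.13],"angular": [0,0,0],"hand": 0.05},{"translation": [0,-0.001,-0.14],"angular": [0,0,0],"hand": 0.05},{"translation": [0,-0.001,-0.145],"angular": [0,0,0],"hand": 0.05},{"translation": [0,-0.001,-0.147],"angular": [0,0,0],"hand": 0.05},{"translation": [0,-0.001,-0.147],"angular": [0,0,0],"hand": 0.05}]}}

```text
time: 6.0
ee_pos: [0.5823, -0.0501, 0.0403]
orientation: [-2.395, -2.03, -0.003]
force: [-0.2, 1.2, -1.2]
width: 0.0594
```

Call:
{"api": "servo_tool", "payload": {"series": [{"translation": [0,0,-0.001],"angular": [0,0,0],"hand": 0.05},{"translation": [0,0,-0.002],"angular": [0,0,0],"hand": 0.05},{"translation": [0,0,-0.002],"angular": [0,0,0],"hand": 0.05}]}}

```text
time: 6.3
ee_pos: [0.5825, -0.0502, 0.0387]
orientation: [-2.396, -2.03, -0.004]
force: [0.3, -0.6, -1.6]
width: 0.0596
```

Call:
{"api": "servo_tool", "payload": {"series": [{"translation": [0,0,-0.001],"angular": [0,0,0],"hand": 0.05},{"translation": [0,0,-0.0015],"angular": [0,0,0],"hand": 0.05},{"translation": [0,0,-0.0015],"angular": [0,0,0],"hand": 0.05}]}}

```text
time: 6.6
ee_pos: [0.5826, -0.0503, 0.0384]
orientation: [-2.397, -2.031, -0.005]
force: [-4.2, 0.5, 11.0]
width: 0.0594
```

Contact. Releasing, then straight up.

Call:
{"api": "servo_tool", "payload": {"series": [{"translation": [0,0,0.0005],"angular": [0,0,0],"hand": 0.065},{"translation": [0,0,0.0005],"angular": [0,0,0],"hand": 0.075},{"translation": [0,0,0.0005],"angular": [0,0,0],"hand": 0.0854},{"translation": [0,0,0.0005],"angular": [0,0,0],"hand": 0.0854},{"translation": [0,0,0.02],"angular": [0,0,0],"hand": 0.0854},{"translation": [0,0,0.06],"angular": [0,0,0],"hand": 0.0854},{"translation": [0,0,0.11],"angular": [0,0,0],"hand": 0.0854},{"translation": [0,0,0.15],"angular": [0,0,0],"hand": 0.0854},{"translation": [0,0,0.15],"angular": [0,0,0],"hand": 0.0854}]}}

```text
time: 7.5
ee_pos: [0.5848, -0.0507, 0.1942]
orientation: [2.391, 2.027, 0.013]
force: [0.3, -0.2, -0.1]
width: 0.0854
```

```bash
python3 - <<'E'
from h import *
ctr=np.array([.5733,-.1043]);yaw=1.402;ca,sa=np.cos(yaw),np.sin(yaw)
s=snap('side','side3');crop(s,200,60,360,240,3.3,'side3c');w=snap('wrist','wrist3')
for c in (w,s):
  P=cloud(c).reshape(-1,3);P=P[~np.isnan(P[:,0])]
  d=P-[ctr[0],ctr[1],0];L=np.c_[d[:,0]*ca+d[:,1]*sa,-d[:,0]*sa+d[:,1]*ca,d[:,2]]
  q=L[(L[:,2]>.08)&(L[:,2]<.095)&(np.hypot(L[:,0]-.05,L[:,1])<.05)]
  print(cv2.minEnclosingCircle(q[:,:2].astype(np.float32)),np.median(q[:,2]))
  h=L[(L[:,2]>.055)&(L[:,2]<.073)&(abs(L[:,1])<.024)]
  for lo,hi in((-.22,-.12),(-.02,.03),(.085,.12)):
    q=h[(h[:,0]>lo)&(h[:,0]<hi)]
    if len(q)>5:print(lo,len(q),np.percentile(q[:,0],[2,50,98]).round(4),np.median(q[:,1]).round(4))
E
```

```text
((0.05059168487787247, -0.0006867732736282051), 0.030132010579109192) 0.0879702983655977
-0.02 859 [0.0009 0.0073 0.011 ] -0.0009
0.085 938 [0.0994 0.1045 0.1093] -0.0008
((0.0538768544793129, -0.00028918538009747863), 0.03166621923446655) 0.0870679875182776
-0.22 55 [-0.1887 -0.1797 -0.1743] 0.0014
-0.02 27 [0.0011 0.0091 0.0136] 0.0145
0.085 73 [0.0999 0.1088 0.1126] 0.0016
```

View pics/wrist3.png

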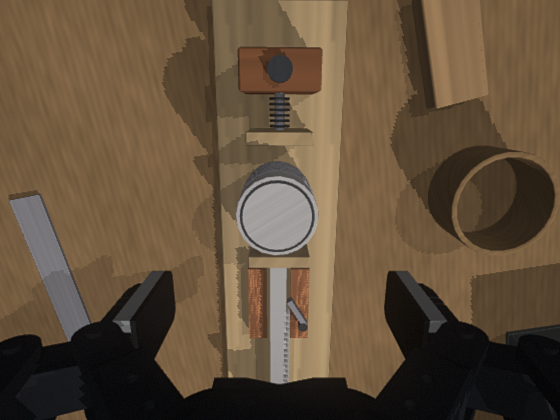

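View pics/side3c.png

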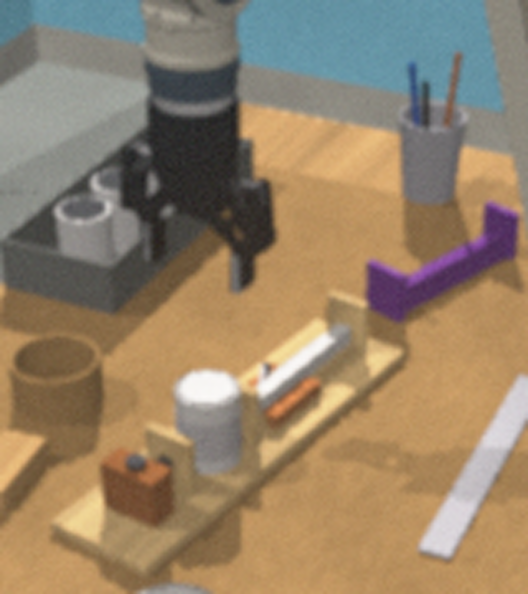

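The wrist view shows the tin standing at (277,215), between the pad at (278,262) and the jaw at (280,138). It's centred on the line (clamp x = 50.6 mm). The purple look-alike sits close behind the tail, so I'll check its distance before coming down there.

```bash
python3 - <<'E'
from h import *
ctr=np.array([.5733,-.1043]);yaw=1.402;ca,sa=np.cos(yaw),np.sin(yaw)
for nm in ('top0','side0'):
  c=load(nm);W=cloud(c).reshape(-1,3);I=c['image'].reshape(-1,3).astype(int)
  d=W-[ctr[0],ctr[1],0];L=np.c_[d[:,0]*ca+d[:,1]*sa,-d[:,0]*sa+d[:,1]*ca,d[:,2]]
  m=(I[:,2]>I[:,1]+35)&(I[:,0]>I[:,1]+15)&(L[:,0]<-.18)&(L[:,0]>-.5)&(abs(L[:,1])<.2)
  q=L[m];print(len(q),np.nanpercentile(q,[1,99],axis=0).round(3)); 
  f=q[q[:,0]>np.nanmax(q[:,0])-.06];print(f[np.argsort(-f[:,0])][:8].round(3),np.nanpercentile(f,[1,99],axis=0).round(3))
for x in(-.206,-.212,-.203): print(x,ctr+x*np.array([ca,sa]))
print(ca,sa)
E
```

```text
1270 [[-0.466 -0.031  0.005]
 [-0.268  0.042  0.057]]
[[-0.266  0.011  0.049]
 [-0.267  0.005  0.026]
 [-0.267  0.006  0.052]
 [-0.267  0.01   0.028]
 [-0.267  0.009  0.04 ]
 [-0.267  0.008  0.046]
 [-0.267  0.006  0.019]
 [-0.267  0.008  0.032]] [[-0.325 -0.034  0.005]
 [-0.267  0.012  0.057]]
464 [[-0.463 -0.03   0.002]
 [-0.263  0.043  0.056]]
[[-0.26   0.004  0.043]
 [-0.262  0.003  0.046]
 [-0.262  0.011  0.033]
 [-0.262  0.007  0.035]
 [-0.262  0.003  0.022]
 [-0.263 -0.011  0.053]
 [-0.263  0.006  0.05 ]
 [-0.264 -0.003  0.047]] [[-0.32  -0.031  0.005]
 [-0.262  0.014  0.055]]
-0.206 [ 0.53869284 -0.30737226]
-0.212 [ 0.53768487 -0.31328699]
-0.203 [ 0.53919683 -0.3044149 ]
0.16799590482002433 0.9857876931488349
```

Purple's front is at clamp x ≈ -0.265 and the tail's back face at -0.189, so a descent at -0.225 clears both.

Call:
{"api": "servo_tool", "payload": {"series": [{"translation": [-0.009,-0.045,0],"angular": [0,0,0],"hand": 0},{"translation": [-0.017,-0.09,0],"angular": [0,0,0],"hand": 0},{"translation": [-0.025,-0.135,0],"angular": [0,0,0],"hand": 0},{"translation": [-0.033,-0.18,0],"angular": [0,0,0],"hand": 0},{"translation": [-0.041,-0.225,0],"angular": [0,0,0],"hand": 0},{"translation": [-0.047,-0.26,0],"angular": [0,0,0],"hand": 0},{"translation": [-0.0493,-0.2754,0],"angular": [0,0,0],"hand": 0},{"translation": [-0.0493,-0.2754,0],"angular": [0,0,0],"hand": 0},{"translation": [-0.0493,-0.2754,0],"angular": [0,0,0],"hand": 0},{"translation": [-0.0493,-0.2754,0],"angular": [0,0,0],"hand": 0}]}}

```text
time: 8.6
ee_pos: [0.5339, -0.3242, 0.1888]
orientation: [2.395, 2.033, 0.007]
force: [0.3, -0.5, 0.9]
width: 0.0002
```

```bash
python3 - <<'E'
from h import *
c=snap('wrist','wrist4');o=c['obs'];print(o['ee_pos'],o['width'],o['force'])
M=R.from_rotvec(o['orientation']).as_matrix();print(M.round(3))
d=o['ee_pos'][:2]-np.array([.5733,-.1043]);print(d@[.168,.9858],d@[-.9858,.168])
E
```

```text
[ 0.53386086 -0.32421834  0.18875635] 0.00017421334467175622 [ 0.3386361  -0.5317589   0.94177476]
[[ 0.163  0.987  0.003]
 [ 0.987 -0.163  0.003]
 [ 0.003  0.003 -1.   ]]
-0.22342127432781417 0.0019328215490260097
```

View pics/wrist4.png

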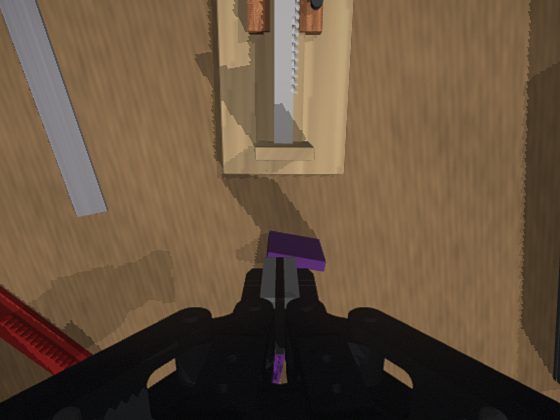

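The wrist view shows the tail plate at (285,153) and the shut fingers at (280,275). The purple plate at (297,250) is lower and behind them. Descending.

Call:
{"api": "servo_tool", "payload": {"series": [{"translation": [0.002,0,-0.04],"angular": [0,0,0],"hand": 0},{"translation": [0.002,0,-0.08],"angular": [0,0,0],"hand": 0},{"translation": [0.002,0,-0.12],"angular": [0,0,0],"hand": 0},{"translation": [0.002,0,-0.145],"angular": [0,0,0],"hand": 0},{"translation": [0.002,0,-0.157],"angular": [0,0,0],"hand": 0},{"translation": [0.002,0,-0.157],"angular": [0,0,0],"hand": 0},{"translation": [0.002,0,-0.157],"angular": [0,0,0],"hand": 0}]}}

```text
time: 9.35
ee_pos: [0.5368, -0.3242, 0.0333]
orientation: [2.393, 2.032, 0.007]
force: [0.9, 0.1, -0.3]
width: -0.0001
```

Call:
{"api": "servo_tool", "payload": {"series": [{"translation": [0.0017,0.0099,0],"angular": [0,0,0],"hand": 0},{"translation": [0.0029,0.0167,0],"angular": [0,0,0],"hand": 0},{"translation": [0.0034,0.0197,0],"angular": [0,0,0],"hand": 0},{"translation": [0.0037,0.0217,0],"angular": [0,0,0],"hand": 0},{"translation": [0.004,0.0237,0],"angular": [0,0,0],"hand": 0},{"translation": [0.0044,0.0256,0],"angular": [0,0,0],"hand": 0},{"translation": [0.0047,0.0276,0],"angular": [0,0,0],"hand": 0},{"translation": [0.005,0.0296,0],"angular": [0,0,0],"hand": 0},{"translation": [0.005,0.0296,0],"angular": [0,0,0],"hand": 0}]}}

```text
time: 10.25
ee_pos: [0.5419, -0.2945, 0.0334]
orientation: [2.392, 2.032, 0.007]
force: [0.5, -3.8, 3.4]
width: 0.0001
```

```bash
cat >> h.py <<'E'
def st():
    o=robot.get_obs();d=o['ee_pos'][:2]-np.array([.5733,-.1043]);f=o['force'];x=[.168,.9858];y=[-.9858,.168]
    print('t',o['time'],'cx %.4f cy %.4f z %.4f'%(d@x,d@y,o['ee_pos'][2]),'F along %.1f lat %.1f z %.1f'%(f[:2]@x,f[:2]@y,f[2]))
E
python3 -c "from h import *;st()"
```

```text
t 10.25 cx -0.1928 cy -0.0010 z 0.0334 F along -3.7 lat -1.1 z 3.4
```

Call:
{"api": "servo_tool", "payload": {"series": [{"translation": [0.0004,0.0025,0],"angular": [0,0,0],"hand": 0},{"translation": [0.0008,0.0049,0],"angular": [0,0,0],"hand": 0},{"translation": [0.0013,0.0074,0],"angular": [0,0,0],"hand": 0},{"translation": [0.0017,0.0099,0],"angular": [0,0,0],"hand": 0},{"translation": [0.0021,0.0123,0],"angular": [0,0,0],"hand": 0},{"translation": [0.0025,0.0148,0],"angular": [0,0,0],"hand": 0},{"translation": [0.0025,0.0148,0],"angular": [0,0,0],"hand": 0}]}}

```text
time: 10.95
ee_pos: [0.5444, -0.2796, 0.0334]
orientation: [2.392, 2.032, 0.007]
force: [-1.8, -3.8, 3.2]
width: 0.0001
```

```bash
python3 - <<'E'
from h import *
st();c=snap('wrist','wrist5')
E
```

```text
t 10.95 cx -0.1777 cy -0.0009 z 0.0334 F along -4.0 lat 1.1 z 3.2
```

View pics/wrist5.png

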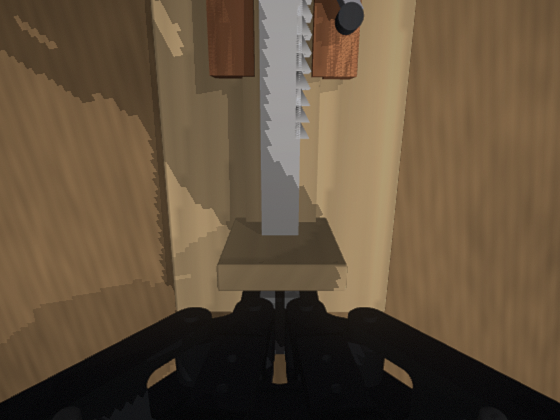

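The fingers are centred on the tail plate at (282,290). Now in small steps, reading the force as I go.

Call:
{"api": "servo_tool", "payload": {"series": [{"translation": [0.0002,0.001,0],"angular": [0,0,0],"hand": 0},{"translation": [0.0003,0.002,0],"angular": [0,0,0],"hand": 0},{"translation": [0.0005,0.003,0],"angular": [0,0,0],"hand": 0},{"translation": [0.0007,0.0039,0],"angular": [0,0,0],"hand": 0}]}}

```text
time: 11.4
ee_pos: [0.545, -0.276, 0.0334]
orientation: [2.393, 2.032, 0.007]
force: [-1.1, -5.9, 3.7]
width: -0.0001
```

```bash
python3 -c "from h import *;st()"
```

```text
t 11.4 cx -0.1740 cy -0.0009 z 0.0334 F along -6.0 lat 0.1 z 3.7
```

Call:
{"api": "servo_tool", "payload": {"series": [{"translation": [0.0002,0.001,0],"angular": [0,0,0],"hand": 0},{"translation": [0.0003,0.002,0],"angular": [0,0,0],"hand": 0}]}}

```text
time: 11.6
ee_pos: [0.5452, -0.2743, 0.0334]
orientation: [2.393, 2.031, 0.006]
force: [-0.9, -5.5, 3.6]
width: 0.0
```

```bash
python3 -c "from h import *;st()"
```

```text
t 11.6 cx -0.1723 cy -0.0009 z 0.0334 F along -5.5 lat -0.0 z 3.6
```

Call:
{"api": "servo_tool", "payload": {"series": [{"translation": [0.0002,0.001,0],"angular": [0,0,0],"hand": 0},{"translation": [0.0002,0.001,0],"angular": [0,0,0],"hand": 0}]}}

```text
time: 11.8
ee_pos: [0.5453, -0.2736, 0.0334]
orientation: [2.393, 2.031, 0.005]
force: [0.1, -5.5, 3.4]
width: 0.0001
```

```bash
python3 -c "from h import *;st()"
```

```text
t 11.8 cx -0.1716 cy -0.0009 z 0.0334 F along -5.4 lat -1.1 z 3.4
```

Call:
{"api": "servo_tool", "payload": {"series": [{"translation": [0.0002,0.001,0],"angular": [0,0,0],"hand": 0},{"translation": [0.0002,0.001,0],"angular": [0,0,0],"hand": 0}]}}

```text
time: 12.0
ee_pos: [0.5454, -0.2734, 0.0334]
orientation: [2.393, 2.03, 0.003]
force: [-1.7, -8.3, 2.8]
width: -0.0
```

```bash
python3 -c "from h import *;st()"
```

```text
t 12.0 cx -0.1714 cy -0.0009 z 0.0334 F along -8.5 lat 0.3 z 2.8
```

Call:
{"api": "servo_tool", "payload": {"series": [{"translation": [0.0002,0.001,0],"angular": [0,0,0],"hand": 0},{"translation": [0.0003,0.002,0],"angular": [0,0,0],"hand": 0}]}}

```text
time: 12.2
ee_pos: [0.5454, -0.2731, 0.0334]
orientation: [2.392, 2.027, -0.001]
force: [-2.1, -13.8, 1.1]
width: -0.0002
```

```bash
python3 -c "from h import *;st()"
```

```text
t 12.2 cx -0.1711 cy -0.0009 z 0.0334 F along -14.0 lat -0.2 z 1.1
```

Call:
{"api": "servo_tool", "payload": {"series": [{"translation": [0.0002,0.001,0],"angular": [0,0,0],"hand": 0},{"translation": [0.0003,0.002,0],"angular": [0,0,0],"hand": 0}]}}

```text
time: 12.4
ee_pos: [0.5455, -0.2727, 0.0335]
orientation: [2.392, 2.024, -0.004]
force: [-2.4, -13.9, 1.2]
width: 0.0
```

```bash
python3 -c "from h import *;st()"
```

```text
t 12.4 cx -0.1707 cy -0.0009 z 0.0335 F along -14.1 lat 0.0 z 1.2
```

Call:
{"api": "servo_tool", "payload": {"series": [{"translation": [0.0002,0.001,0],"angular": [0,0,0],"hand": 0},{"translation": [0.0003,0.002,0],"angular": [0,0,0],"hand": 0}]}}

```text
time: 12.6
ee_pos: [0.5456, -0.2724, 0.0335]
orientation: [2.392, 2.021, -0.008]
force: [-2.3, -13.5, 1.3]
width: -0.0001
```

```bash
python3 -c "from h import *;st()"
```

```text
t 12.6 cx -0.1704 cy -0.0009 z 0.0335 F along -13.7 lat -0.0 z 1.3
```

```bash
cat >> h.py <<'E'
def tilt():
    o=robot.get_obs();M=R.from_rotvec(o['orientation']).as_matrix()
    T=R.from_rotvec([2.393,2.032,0.0]).as_matrix()
    print('tool z',M[:,2].round(4),'corr',R.from_matrix(T@M.T).as_rotvec().round(4))
E
python3 - <<'E'
from h import *
st();tilt()
snap('side','side6');crop(load('side6'),200,60,360,240,3.3,'side6c')
t=snap('top','top6');crop(t,225,125,425,225,4,'top6c')
E
```

```text
t 12.6 cx -0.1704 cy -0.0009 z 0.0335 F along -13.7 lat -0.0 z 1.3
tool z [ 0.0024 -0.0106 -0.9999] corr [0.0089 0.001  0.0048]
```

View pics/side6c.png

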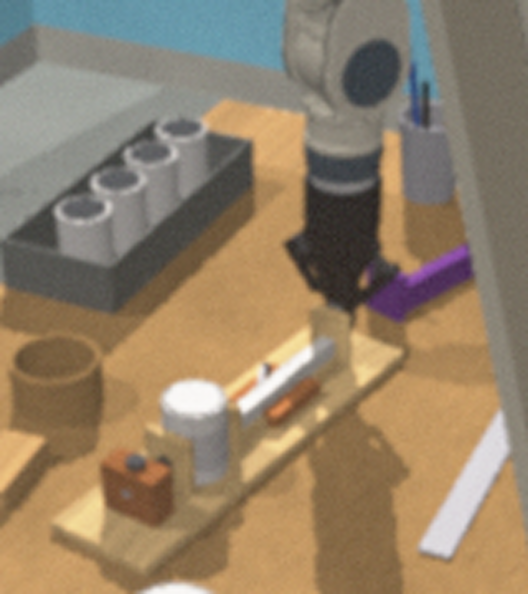

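View pics/top6c.png

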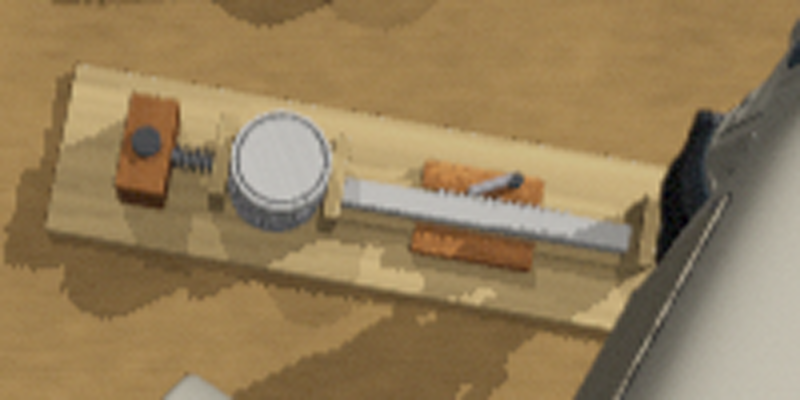

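The top view shows the tin (280,155) touching both the pad and the jaw. The jaw at (220,165) has hardly moved yet, and the force has levelled off at about 14 N (8 N preload plus drag). From here I'll gauge the squeeze by travel past contact (cx ≈ -0.1713) as well as by force.

Call:
{"api": "servo_tool", "payload": {"series": [{"translation": [0.0003,0.002,0],"angular": [0.009,0.001,0.005],"hand": 0},{"translation": [0.0005,0.003,0],"angular": [0.009,0.001,0.005],"hand": 0},{"translation": [0.0005,0.003,0],"angular": [0.009,0.001,0.005],"hand": 0}]}}

```text
time: 13.0
ee_pos: [0.5458, -0.2714, 0.0335]
orientation: [2.393, 2.029, -0.004]
force: [-2.7, -14.2, 0.3]
width: -0.0
```

```bash
python3 -c "from h import *;st();tilt()"
```

```text
t 13.0 cx -0.1693 cy -0.0010 z 0.0335 F along -14.4 lat 0.2 z 0.3
tool z [ 7.0e-04 -4.8e-03 -1.0e+00] corr [ 0.0031 -0.0007  0.0011]
```

Call:
{"api": "servo_tool", "payload": {"series": [{"translation": [0.0003,0.002,0],"angular": [0.009,0.001,0.005],"hand": 0},{"translation": [0.0003,0.002,0],"angular": [0.009,0.001,0.005],"hand": 0}]}}

```text
time: 13.2
ee_pos: [0.5458, -0.2713, 0.0334]
orientation: [-2.391, -2.035, -0.0]
force: [-2.7, -12.5, 1.5]
width: 0.0003
```

```bash
python3 -c "from h import *;st();tilt()"
```

```text
t 13.2 cx -0.1692 cy -0.0009 z 0.0334 F along -12.8 lat 0.5 z 1.5
tool z [-0.001   0.0014 -1.    ] corr [-0.0031 -0.0025 -0.0025]
```

Call:
{"api": "servo_tool", "payload": {"series": [{"translation": [0.0003,0.002,0],"angular": [0.009,0.001,0.005],"hand": 0},{"translation": [0.0003,0.002,0],"angular": [0.009,0.001,0.005],"hand": 0}]}}

```text
time: 13.4
ee_pos: [0.5458, -0.2711, 0.0333]
orientation: [-2.383, -2.036, -0.004]
force: [-3.2, -12.7, 1.4]
width: -0.0
```

```bash
python3 -c "from h import *;st();tilt()"
```

```text
t 13.4 cx -0.1691 cy -0.0010 z 0.0333 F along -13.1 lat 1.1 z 1.4
tool z [-0.0028  0.0076 -1.    ] corr [-0.0093 -0.0043 -0.0061]
```

Call:
{"api": "servo_tool", "payload": {"series": [{"translation": [0.0003,0.002,0],"angular": [-0.006,-0.003,-0.005],"hand": 0},{"translation": [0.0005,0.003,0],"angular": [-0.006,-0.003,-0.005],"hand": 0},{"translation": [0.0006,0.0035,0],"angular": [-0.006,-0.003,-0.005],"hand": 0}]}}

```text
time: 13.7
ee_pos: [0.5462, -0.2699, 0.0334]
orientation: [2.394, 2.032, -0.003]
force: [-2.9, -15.2, 0.9]
width: -0.0002
```

```bash
python3 -c "from h import *;st();tilt()"
```

```text
t 13.7 cx -0.1678 cy -0.0011 z 0.0334 F along -15.4 lat 0.3 z 0.9
tool z [-4.0e-04 -2.4e-03 -1.0e+00] corr [ 0.0006 -0.0018  0.0004]
```

Call:
{"api": "servo_tool", "payload": {"series": [{"translation": [0.0003,0.002,0],"angular": [0,0,0],"hand": 0},{"translation": [0.0005,0.003,0],"angular": [0,0,0],"hand": 0},{"translation": [0.0005,0.003,0],"angular": [0,0,0],"hand": 0}]}}

```text
time: 14.0
ee_pos: [0.5464, -0.2692, 0.0335]
orientation: [2.394, 2.028, -0.008]
force: [-2.7, -14.8, 0.7]
width: 0.0001
```

```bash
python3 -c "from h import *;st();tilt()"
```

```text
t 14.0 cx -0.1671 cy -0.0012 z 0.0335 F along -15.0 lat 0.2 z 0.7
tool z [-0.001  -0.0064 -1.    ] corr [ 0.0047 -0.0025  0.0022]
```

Call:
{"api": "servo_tool", "payload": {"series": [{"translation": [0.0003,0.002,0],"angular": [0,0,0],"hand": 0},{"translation": [0.0005,0.003,0],"angular": [0,0,0],"hand": 0},{"translation": [0.0005,0.003,0],"angular": [0,0,0],"hand": 0}]}}

```text
time: 14.3
ee_pos: [0.5467, -0.2687, 0.0336]
orientation: [2.393, 2.024, -0.013]
force: [-3.0, -16.5, 1.7]
width: -0.0001
```

```bash
python3 -c "from h import *;st();tilt()"
```

```text
t 14.3 cx -0.1666 cy -0.0014 z 0.0336 F along -16.7 lat 0.2 z 1.7
tool z [-0.0017 -0.0107 -0.9999] corr [ 0.009  -0.0031  0.004 ]
```

Call:
{"api": "servo_tool", "payload": {"series": [{"translation": [0.0003,0.002,0],"angular": [0.008,-0.003,0.003],"hand": 0},{"translation": [0.0005,0.003,0],"angular": [0.008,-0.003,0.003],"hand": 0},{"translation": [0.0005,0.003,0],"angular": [0.008,-0.003,0.003],"hand": 0}]}}

```text
time: 14.6
ee_pos: [0.5468, -0.2684, 0.0336]
orientation: [2.393, 2.026, -0.007]
force: [-3.9, -16.7, 0.5]
width: 0.0
```

```bash
python3 -c "from h import *;st();tilt()"
```

```text
t 14.6 cx -0.1662 cy -0.0015 z 0.0336 F along -17.1 lat 1.1 z 0.5
tool z [ 5.0e-04 -7.2e-03 -1.0e+00] corr [ 0.0055 -0.0009  0.003 ]
```

Call:
{"api": "servo_tool", "payload": {"series": [{"translation": [0.0003,0.002,0],"angular": [0,0,0],"hand": 0},{"translation": [0.0005,0.003,0],"angular": [0,0,0],"hand": 0},{"translation": [0.0005,0.003,0],"angular": [0,0,0],"hand": 0}]}}

```text
time: 14.9
ee_pos: [0.547, -0.2681, 0.0337]
orientation: [2.393, 2.022, -0.012]
force: [-4.1, -17.3, -0.2]
width: -0.0002
```

```bash
python3 -c "from h import *;st();tilt()"
```

```text
t 14.9 cx -0.1659 cy -0.0016 z 0.0337 F along -17.8 lat 1.1 z -0.2
tool z [-3.000e-04 -1.190e-02 -9.999e-01] corr [ 0.0101 -0.0017  0.0049]
```

Call:
{"api": "servo_tool", "payload": {"series": [{"translation": [0.0003,0.002,0],"angular": [0.005,-0.003,0.002],"hand": 0},{"translation": [0.0005,0.003,0],"angular": [0.005,-0.003,0.002],"hand": 0},{"translation": [0.0005,0.003,0],"angular": [0.005,-0.003,0.002],"hand": 0}]}}

```text
time: 15.2
ee_pos: [0.5472, -0.2678, 0.0338]
orientation: [2.392, 2.021, -0.009]
force: [-3.0, -16.5, -0.4]
width: 0.0
```

```bash
python3 -c "from h import *;st();tilt()"
```

```text
t 15.2 cx -0.1656 cy -0.0018 z 0.0338 F along -16.8 lat 0.2 z -0.4
tool z [ 0.0019 -0.0115 -0.9999] corr [0.0098 0.0005 0.005 ]
```

Call:
{"api": "servo_tool", "payload": {"series": [{"translation": [0.0004,0.0025,0],"angular": [0.009,0,0.004],"hand": 0},{"translation": [0.0006,0.0035,0],"angular": [0.009,0,0.004],"hand": 0},{"translation": [0.0006,0.0035,0],"angular": [0.009,0,0.004],"hand": 0}]}}

```text
time: 15.5
ee_pos: [0.5475, -0.2672, 0.0338]
orientation: [2.393, 2.026, -0.006]
force: [-3.5, -18.1, 0.6]
width: -0.0001
```

```bash
python3 -c "from h import *;st();tilt()"
```

```text
t 15.5 cx -0.1650 cy -0.0019 z 0.0338 F along -18.5 lat 0.4 z 0.6
tool z [ 0.0011 -0.0074 -1.    ] corr [ 0.0057 -0.0003  0.0031]
```

Call:
{"api": "servo_tool", "payload": {"series": [{"translation": [0.0004,0.0025,0],"angular": [0.006,0,0.003],"hand": 0},{"translation": [0.0006,0.0035,0],"angular": [0.006,0,0.003],"hand": 0},{"translation": [0.0006,0.0035,0],"angular": [0.006,0,0.003],"hand": 0}]}}

```text
time: 15.8
ee_pos: [0.5477, -0.2667, 0.0339]
orientation: [2.393, 2.027, -0.006]
force: [-3.6, -18.3, 0.2]
width: -0.0001
```

```bash
python3 -c "from h import *;st();tilt()"
```

```text
t 15.8 cx -0.1644 cy -0.0021 z 0.0339 F along -18.7 lat 0.4 z 0.2
tool z [ 2.0e-04 -6.5e-03 -1.0e+00] corr [ 0.0048 -0.0012  0.0023]
```

Call:
{"api": "servo_tool", "payload": {"series": [{"translation": [0.0004,0.0025,0],"angular": [0.005,0,0.002],"hand": 0},{"translation": [0.0006,0.0035,0],"angular": [0.005,0,0.002],"hand": 0},{"translation": [0.0006,0.0038,0],"angular": [0.005,0,0.002],"hand": 0}]}}

```text
time: 16.1
ee_pos: [0.548, -0.2662, 0.034]
orientation: [2.393, 2.027, -0.008]
force: [-3.4, -19.9, 1.0]
width: -0.0002
```

```bash
python3 -c "from h import *;st();tilt()"
```

```text
t 16.1 cx -0.1639 cy -0.0023 z 0.0340 F along -20.2 lat 0.0 z 1.0
tool z [-6.0e-04 -7.1e-03 -1.0e+00] corr [ 0.0054 -0.002   0.0026]
```

Call:
{"api": "servo_tool", "payload": {"series": [{"translation": [0.0004,0.0025,0],"angular": [0.005,0,0.002],"hand": 0},{"translation": [0.0006,0.0035,0],"angular": [0.005,0,0.002],"hand": 0},{"translation": [0.0006,0.0038,0],"angular": [0.005,0,0.002],"hand": 0}]}}

```text
time: 16.4
ee_pos: [0.5483, -0.2658, 0.0342]
orientation: [2.394, 2.027, -0.01]
force: [-3.0, -20.0, 1.2]
width: 0.0002
```

```bash
python3 -c "from h import *;st();tilt()"
```

```text
t 16.4 cx -0.1634 cy -0.0025 z 0.0342 F along -20.2 lat -0.4 z 1.2
tool z [-0.0013 -0.008  -1.    ] corr [ 0.0063 -0.0028  0.0029]
```

Estimated squeeze is now about 17.5 N. Next I'll back off in small steps to see where the pawl catches.

Call:
{"api": "servo_tool", "payload": {"series": [{"translation": [0,0,0],"angular": [0,0,0],"hand": 0},{"translation": [0,0,0],"angular": [0,0,0],"hand": 0}]}}

```text
time: 16.6
ee_pos: [0.5479, -0.2682, 0.034]
orientation: [2.394, 2.023, -0.015]
force: [-3.5, -16.7, -0.7]
width: -0.0001
```

```bash
python3 -c "from h import *;st();tilt()"
```

```text
t 16.6 cx -0.1659 cy -0.0025 z 0.0340 F along -17.0 lat 0.7 z -0.7
tool z [-0.0025 -0.0118 -0.9999] corr [ 0.0101 -0.0039  0.0048]
```

Call:
{"api": "servo_tool", "payload": {"series": [{"translation": [0,0,0],"angular": [0,0,0],"hand": 0},{"translation": [0,0,0],"angular": [0,0,0],"hand": 0}]}}

```text
time: 16.8
ee_pos: [0.5474, -0.2699, 0.0337]
orientation: [2.395, 2.02, -0.019]
force: [-2.6, -11.9, 0.4]
width: -0.0001
```

```bash
python3 -c "from h import *;st();tilt()"
```

```text
t 16.8 cx -0.1676 cy -0.0022 z 0.0337 F along -12.2 lat 0.5 z 0.4
tool z [-0.0037 -0.0143 -0.9999] corr [ 0.0126 -0.0051  0.0063]
```

Call:
{"api": "servo_tool", "payload": {"series": [{"translation": [-0.0001,-0.0005,0],"angular": [0,0,0],"hand": 0},{"translation": [-0.0001,-0.0005,0],"angular": [0,0,0],"hand": 0}]}}

```text
time: 17.0
ee_pos: [0.5469, -0.2713, 0.0335]
orientation: [2.395, 2.019, -0.021]
force: [-2.6, -7.9, 1.5]
width: -0.0001
```

```bash
python3 -c "from h import *;st();tilt()"
```

```text
t 17.0 cx -0.1690 cy -0.0021 z 0.0335 F along -8.2 lat 1.2 z 1.5
tool z [-0.0044 -0.0154 -0.9999] corr [ 0.0137 -0.0058  0.0071]
```

Call:
{"api": "servo_tool", "payload": {"series": [{"translation": [-0.0001,-0.0005,0],"angular": [0.01,-0.005,0.006],"hand": 0},{"translation": [-0.0001,-0.0005,0],"angular": [0.01,-0.005,0.006],"hand": 0}]}}

```text
time: 17.2
ee_pos: [0.5465, -0.2715, 0.033]
orientation: [2.394, 2.03, -0.004]
force: [0.6, -2.6, 0.9]
width: -0.0
```

```bash
python3 -c "from h import *;st();tilt()"
```

```text
t 17.2 cx -0.1693 cy -0.0017 z 0.0330 F along -2.5 lat -1.0 z 0.9
tool z [ 2.0e-04 -3.8e-03 -1.0e+00] corr [ 0.0021 -0.0013  0.0011]
```

Call:
{"api": "servo_tool", "payload": {"series": [{"translation": [-0.0001,-0.001,0],"angular": [0.005,-0.003,0.003],"hand": 0},{"translation": [-0.0001,-0.001,0],"angular": [0.005,-0.003,0.003],"hand": 0}]}}

```text
time: 17.4
ee_pos: [0.5461, -0.2718, 0.0326]
orientation: [-2.392, -2.036, -0.006]
force: [0.4, -0.2, 0.7]
width: 0.0001
```

```bash
python3 -c "from h import *;st();tilt()"
```

```text
t 17.4 cx -0.1697 cy -0.0013 z 0.0326 F along -0.1 lat -0.4 z 0.7
tool z [ 0.0025  0.0028 -1.    ] corr [-0.0045  0.001  -0.0022]
```

Call:
{"api": "servo_tool", "payload": {"series": [{"translation": [-0.0001,-0.001,0],"angular": [0,0,0],"hand": 0},{"translation": [-0.0002,-0.0015,0],"angular": [0,0,0],"hand": 0}]}}

```text
time: 17.6
ee_pos: [0.5458, -0.2731, 0.0324]
orientation: [-2.391, -2.036, -0.006]
force: [0.2, -0.1, -0.2]
width: -0.0002
```

```bash
python3 -c "from h import *;st();tilt()"
```

```text
t 17.6 cx -0.1710 cy -0.0012 z 0.0324 F along -0.0 lat -0.3 z -0.2
tool z [ 0.0022  0.0032 -1.    ] corr [-0.0049  0.0007 -0.0025]
```

The pawl caught the slide at cx ≈ -0.169 (about 10.7 N left), so the next tooth, 6 mm further, is at ≈ -0.163. That's about 18 N, and my last push stopped just short of it. Pushing again to slightly past it.

Call:
{"api": "servo_tool", "payload": {"series": [{"translation": [0.0003,0.002,0],"angular": [-0.004,0,-0.002],"hand": 0},{"translation": [0.0006,0.0035,0],"angular": [-0.004,0,-0.002],"hand": 0},{"translation": [0.0008,0.005,0],"angular": [-0.004,0,-0.002],"hand": 0},{"translation": [0.0011,0.0065,0],"angular": [-0.004,0,-0.002],"hand": 0},{"translation": [0.0014,0.008,0],"angular": [-0.004,0,-0.002],"hand": 0},{"translation": [0.0016,0.0095,0],"angular": [-0.004,0,-0.002],"hand": 0},{"translation": [0.0018,0.0105,0],"angular": [-0.004,0,-0.002],"hand": 0},{"translation": [0.0018,0.0105,0],"angular": [-0.004,0,-0.002],"hand": 0}]}}

```text
time: 18.4
ee_pos: [0.5477, -0.2663, 0.0332]
orientation: [2.391, 2.026, -0.005]
force: [-3.2, -17.6, -0.7]
width: 0.0
```

```bash
python3 -c "from h import *;st();tilt()"
```

```text
t 18.4 cx -0.1640 cy -0.0020 z 0.0332 F along -17.8 lat 0.2 z -0.7
tool z [ 0.0024 -0.0082 -1.    ] corr [0.0065 0.0009 0.002 ]
```

Call:
{"api": "servo_tool", "payload": {"series": [{"translation": [0.0004,0.0025,0],"angular": [0.005,0,0.002],"hand": 0},{"translation": [0.0006,0.0035,0],"angular": [0.005,0,0.002],"hand": 0},{"translation": [0.0007,0.004,0],"angular": [0.005,0,0.002],"hand": 0}]}}

```text
time: 18.7
ee_pos: [0.5484, -0.2662, 0.0339]
orientation: [2.39, 2.024, -0.008]
force: [-4.5, -18.6, -0.6]
width: 0.0003
```

```bash
python3 -c "from h import *;st();tilt()"
```

```text
t 18.7 cx -0.1638 cy -0.0027 z 0.0339 F along -19.1 lat 1.3 z -0.6
tool z [ 0.0025 -0.0107 -0.9999] corr [0.009  0.001  0.0027]
```

Call:
{"api": "servo_tool", "payload": {"series": [{"translation": [0.0004,0.0025,0],"angular": [0.005,0,0.002],"hand": 0},{"translation": [0.0006,0.0035,0],"angular": [0.005,0,0.002],"hand": 0},{"translation": [0.0007,0.004,0],"angular": [0.005,0,0.002],"hand": 0}]}}

```text
time: 19.0
ee_pos: [0.5488, -0.2665, 0.0346]
orientation: [2.389, 2.022, -0.012]
force: [-5.5, -21.5, -2.0]
width: -0.0003
```

```bash
python3 -c "from h import *;st();tilt()"
```

```text
t 19.0 cx -0.1640 cy -0.0031 z 0.0346 F along -22.2 lat 1.8 z -2.0
tool z [ 0.0016 -0.014  -0.9999] corr [0.0123 0.0002 0.0036]
```

Call:
{"api": "servo_tool", "payload": {"series": [{"translation": [0.0004,0.0025,0],"angular": [0.005,0,0.002],"hand": 0},{"translation": [0.0006,0.0035,0],"angular": [0.005,0,0.002],"hand": 0},{"translation": [0.0007,0.004,0],"angular": [0.005,0,0.002],"hand": 0}]}}

```text
time: 19.3
ee_pos: [0.5488, -0.2667, 0.0348]
orientation: [2.389, 2.02, -0.017]
force: [-6.2, -23.0, -4.0]
width: 0.0002
```

```bash
python3 -c "from h import *;st();tilt()"
```

```text
t 19.3 cx -0.1642 cy -0.0031 z 0.0348 F along -23.7 lat 2.2 z -4.0
tool z [-2.000e-04 -1.700e-02 -9.999e-01] corr [ 0.0153 -0.0016  0.0045]
```

Call:
{"api": "servo_tool", "payload": {"series": [{"translation": [0.0004,0.0035,-0.0005],"angular": [0.012,-0.002,0.004],"hand": 0},{"translation": [0.0004,0.0045,-0.0005],"angular": [0.012,-0.002,0.004],"hand": 0},{"translation": [0.0004,0.0045,-0.0005],"angular": [0.012,-0.002,0.004],"hand": 0}]}}

```text
time: 19.6
ee_pos: [0.5487, -0.2665, 0.0347]
orientation: [2.39, 2.022, -0.012]
force: [-5.0, -21.7, -2.6]
width: -0.0003
```

```bash
python3 - <<'E'
from h import *
st();tilt();t=snap('top','top7');crop(t,225,125,425,225,4,'top7c')
E
```

```text
t 19.6 cx -0.1640 cy -0.0030 z 0.0347 F along -22.2 lat 1.3 z -2.6
tool z [ 8.000e-04 -1.310e-02 -9.999e-01] corr [ 0.0113 -0.0007  0.0036]
```

View pics/top7c.png

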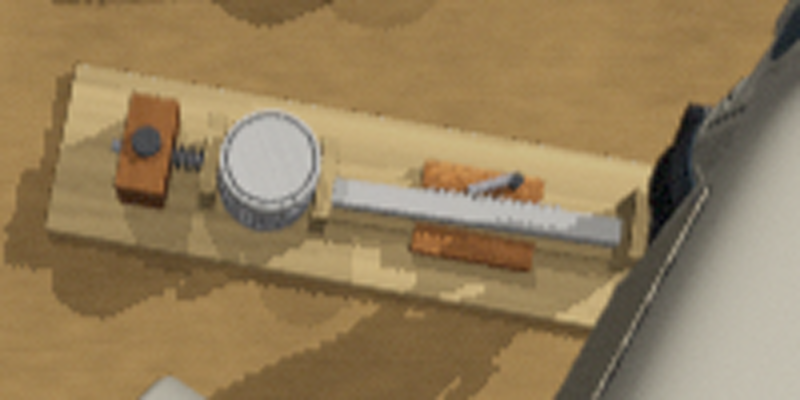

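The top crop shows the tin's lid moved from x ≈ 280 to 270 and the jaw from 220 to 210, so the spring has shortened. I'll measure that shift to sub-pixel.

```bash
cat >> h.py <<'E'
def shift(a,b,box=(278,150,308,178)):
    A=load(a)['image'];B=load(b)['image'];u0,v0,u1,v1=box
    t=cv2.resize(cv2.cvtColor(A[v0:v1,u0:u1],cv2.COLOR_RGB2GRAY),None,fx=8,fy=8,interpolation=cv2.INTER_CUBIC)
    S=cv2.resize(cv2.cvtColor(B[v0-10:v1+10,u0-15:u1+15],cv2.COLOR_RGB2GRAY),None,fx=8,fy=8,interpolation=cv2.INTER_CUBIC)
    r=cv2.matchTemplate(S,t,cv2.TM_CCOEFF_NORMED);_,m,_,l=cv2.minMaxLoc(r)
    du=l[0]/8-15;dv=l[1]/8-10;K=395.8;Z=1.0-.088
    print('px',du,dv,m,'mm along',np.hypot(du,dv)/K*Z*1000)
E
python3 - <<'E'
from h import *
shift('top6','top7');shift('top6','top7',(282,153,305,172));shift('top6','top7',(335,168,385,188))
E
```

```text
px -2.875 -0.125 0.9629796743392944 mm along 6.630816298065853
px -2.875 -0.25 0.9434432983398438 mm along 6.649556277868279
px -1.875 -0.875 0.9078063368797302 mm along 4.767649749181761
```

About 6.6 mm more since top6, so roughly 7.7 mm of compression and 17 N, which agrees with the encoder. A bit further should click.

Call:
{"api": "servo_tool", "payload": {"series": [{"translation": [0.0004,0.0035,-0.0005],"angular": [0.012,-0.001,0.004],"hand": 0},{"translation": [0.0006,0.005,-0.0005],"angular": [0.012,-0.001,0.004],"hand": 0},{"translation": [0.0006,0.0055,-0.0005],"angular": [0.012,-0.001,0.004],"hand": 0}]}}

```text
time: 19.95
ee_pos: [0.5488, -0.2658, 0.0346]
orientation: [2.391, 2.025, -0.01]
force: [-4.8, -24.3, -3.5]
width: 0.0001
```

```bash
python3 -c "from h import *;st();tilt()"
```

```text
t 19.95 cx -0.1633 cy -0.0030 z 0.0346 F along -24.7 lat 0.7 z -3.5
tool z [ 6.000e-04 -1.020e-02 -9.999e-01] corr [ 0.0084 -0.0009  0.003 ]
```

Call:
{"api": "servo_tool", "payload": {"series": [{"translation": [0.0004,0.0035,-0.0005],"angular": [0.012,-0.001,0.004],"hand": 0},{"translation": [0.0006,0.005,-0.0005],"angular": [0.012,-0.001,0.004],"hand": 0},{"translation": [0.0006,0.0055,-0.0005],"angular": [0.012,-0.001,0.004],"hand": 0}]}}

```text
time: 20.25
ee_pos: [0.5489, -0.2652, 0.0346]
orientation: [2.392, 2.027, -0.007]
force: [-7.1, -25.3, -4.0]
width: 0.0001
```

```bash
python3 -c "from h import *;st();tilt()"
```

```text
t 20.25 cx -0.1627 cy -0.0030 z 0.0346 F along -26.2 lat 2.7 z -4.0
tool z [ 3.0e-04 -7.6e-03 -1.0e+00] corr [ 0.0059 -0.0011  0.0023]
```

The force (26 N) is more than travel plus drag would explain. I'll check by picture before going further.

```bash
python3 - <<'E'
from h import *
st();t=snap('top','top8');crop(t,225,125,425,225,4,'top8c')
for b in('top7','top8'):
  for box in((278,150,308,178),(282,153,305,172),(335,168,385,188)): shift('top6',b,box)
st();s=snap('side','side8');crop(s,200,60,360,240,3.3,'side8c')
E
```

```text
t 20.25 cx -0.1627 cy -0.0030 z 0.0346 F along -26.2 lat 2.7 z -4.0
px -2.875 -0.125 0.9629796743392944 mm along 6.630816298065853
px -2.875 -0.25 0.9434432983398438 mm along 6.649556277868279
px -1.875 -0.875 0.9078063368797302 mm along 4.767649749181761
px -3.125 -0.25 0.9735091924667358 mm along 7.223611557626214
px -3.125 -0.25 0.947976291179657 mm along 7.223611557626214
px -2.5 -1.0 0.8936383128166199 mm along 6.204232319487957
t 20.3 cx -0.1627 cy -0.0030 z 0.0346 F along -24.7 lat 2.1 z -4.1
```

View pics/top8c.png

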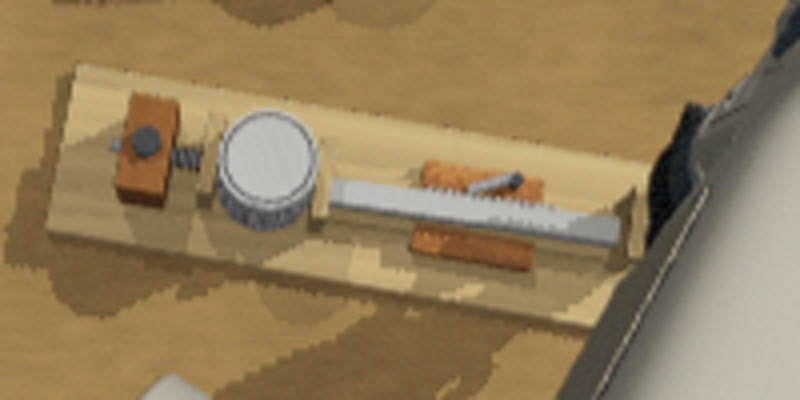

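View pics/side8c.png

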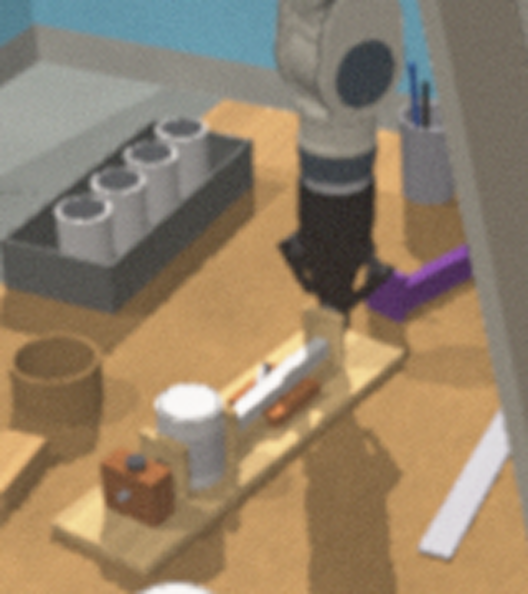

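The picture gives about 8.5 mm of compression (≈18 N), which agrees with the travel, so the extra push force is drag at the tooth crest. Backing off gently to see whether the tooth has caught.

Call:
{"api": "servo_tool", "payload": {"series": [{"translation": [0,0,0],"angular": [0.005,0,0.002],"hand": 0},{"translation": [0,0,0],"angular": [0.005,0,0.002],"hand": 0}]}}

```text
time: 20.55
ee_pos: [0.5484, -0.2684, 0.0346]
orientation: [2.393, 2.027, -0.009]
force: [-5.0, -15.5, -3.5]
width: 0.0005
```

```bash
python3 -c "from h import *;st();tilt()"
```

```text
t 20.55 cx -0.1659 cy -0.0030 z 0.0346 F along -16.1 lat 2.3 z -3.5
tool z [-9.e-04 -8.e-03 -1.e+00] corr [ 0.0063 -0.0023  0.0028]
```

Call:
{"api": "servo_tool", "payload": {"series": [{"translation": [0,0,0],"angular": [0.003,0,0],"hand": 0},{"translation": [0,0,0],"angular": [0.003,0,0],"hand": 0}]}}

```text
time: 20.75
ee_pos: [0.548, -0.2708, 0.0347]
orientation: [2.395, 2.024, -0.012]
force: [-3.1, -11.8, -1.9]
width: -0.0002
```

```bash
python3 -c "from h import *;st();tilt()"
```

```text
t 20.75 cx -0.1684 cy -0.0030 z 0.0347 F along -12.2 lat 1.1 z -1.9
tool z [-0.0018 -0.0094 -1.    ] corr [ 0.0077 -0.0033  0.0047]
```

Not caught yet: the slide came back to the same tooth. I'll back clear, recentre the fingers and square them up, then push again a little further. The limit of 24 N would be at cx ≈ -0.158.

Call:
{"api": "servo_tool", "payload": {"series": [{"translation": [-0.0008,-0.0045,0],"angular": [0.008,-0.003,0.005],"hand": 0},{"translation": [-0.0008,-0.0045,0],"angular": [0.008,-0.003,0.005],"hand": 0},{"translation": [-0.004,-0.005,-0.0015],"angular": [0.008,-0.003,0.005],"hand": 0},{"translation": [-0.004,-0.005,-0.0015],"angular": [0.008,-0.003,0.005],"hand": 0},{"translation": [-0.004,-0.005,-0.0015],"angular": [0.008,-0.003,0.005],"hand": 0}]}}

```text
time: 21.25
ee_pos: [0.5439, -0.2754, 0.0331]
orientation: [2.393, 2.033, 0.0]
force: [0.6, -0.5, 0.6]
width: 0.0003
```

```bash
python3 - <<'E'
from h import *
st();tilt();t=snap('top','top9');shift('top6','top9');shift('top6','top9',(335,168,385,188))
E
```

```text
t 21.25 cx -0.1736 cy 0.0003 z 0.0331 F along -0.4 lat -0.7 z 0.6
tool z [ 0.0011 -0.0011 -1.    ] corr [-0.0006 -0.0004 -0.0006]
px -0.5 0.125 0.9584822654724121 mm along 1.1875544247610241
px -0.125 -0.375 0.9651532769203186 mm along 0.9108126661424844
```

Call:
{"api": "servo_tool", "payload": {"series": [{"translation": [0.0005,0.003,0],"angular": [0,0,0],"hand": 0},{"translation": [0.0009,0.0055,0],"angular": [0,0,0],"hand": 0},{"translation": [0.0013,0.0075,0],"angular": [0,0,0],"hand": 0},{"translation": [0.0016,0.0095,0],"angular": [0,0,0],"hand": 0},{"translation": [0.002,0.0115,0],"angular": [0,0,0],"hand": 0},{"translation": [0.0023,0.0135,0],"angular": [0,0,0],"hand": 0},{"translation": [0.0026,0.015,0],"angular": [0,0,0],"hand": 0},{"translation": [0.0027,0.0155,0],"angular": [0,0,0],"hand": 0},{"translation": [0.0027,0.0158,0],"angular": [0,0,0],"hand": 0}]}}

```text
time: 22.2
ee_pos: [0.5462, -0.2644, 0.0339]
orientation: [2.391, 2.025, -0.01]
force: [-8.2, -22.6, -0.5]
width: 0.0002
```

```bash
python3 -c "from h import *;st();tilt()"
```

```text
t 22.2 cx -0.1623 cy -0.0002 z 0.0339 F along -23.6 lat 4.3 z -0.5
tool z [ 1.000e-04 -1.020e-02 -9.999e-01] corr [ 0.0085 -0.0013  0.0025]
```

Call:
{"api": "servo_tool", "payload": {"series": [{"translation": [0.0006,0.004,0],"angular": [0.007,-0.001,0.002],"hand": 0},{"translation": [0.0008,0.005,0],"angular": [0.007,-0.001,0.002],"hand": 0},{"translation": [0.0008,0.005,0],"angular": [0.007,-0.001,0.002],"hand": 0}]}}

```text
time: 22.5
ee_pos: [0.5464, -0.264, 0.0346]
orientation: [2.391, 2.023, -0.013]
force: [-8.2, -22.6, -1.5]
width: 0.0004
```

```bash
python3 -c "
from h import *
st();tilt()
t=snap('top','top10');shift('top6','top10');shift('top9','top10');shift('top9','top10',(335,168,385,188))"
```

```text
t 22.5 cx -0.1620 cy -0.0003 z 0.0346 F along -23.6 lat 4.3 z -1.5
tool z [-4.000e-04 -1.220e-02 -9.999e-01] corr [ 0.0105 -0.0018  0.0036]
px -3.75 -0.375 0.9564141035079956 mm along 8.683823806021586
px -3.125 -0.625 0.9729588031768799 mm along 7.3432064748557035
px -2.5 -0.5 0.9167494177818298 mm along 5.874565179884562
```

The slide is now about 7.3 mm past the last catch by picture and encoder (squeeze ≈19.4 N). Checking the catch by backing off.

Call:
{"api": "servo_tool", "payload": {"series": [{"translation": [0,0,0],"angular": [0.005,0,0.002],"hand": 0},{"translation": [0,0,0],"angular": [0.005,0,0.002],"hand": 0}]}}

```text
time: 22.75
ee_pos: [0.5463, -0.2655, 0.0348]
orientation: [2.392, 2.025, -0.01]
force: [-2.6, -9.2, -0.0]
width: -0.0
```

```bash
python3 -c "from h import *;st();tilt()"
```

```text
t 22.75 cx -0.1635 cy -0.0004 z 0.0348 F along -9.5 lat 1.0 z -0.0
tool z [-5.0e-04 -9.6e-03 -1.0e+00] corr [ 0.0079 -0.0019  0.0029]
```

Call:
{"api": "servo_tool", "payload": {"series": [{"translation": [0,-0.0005,0],"angular": [0.005,0,0.002],"hand": 0},{"translation": [0,-0.0005,0],"angular": [0.005,0,0.002],"hand": 0}]}}

```text
time: 22.95
ee_pos: [0.5464, -0.2657, 0.0349]
orientation: [2.393, 2.031, -0.004]
force: [0.4, -1.0, -0.1]
width: -0.0002
```

```bash
python3 -c "from h import *;st();tilt()"
```

```text
t 22.95 cx -0.1637 cy -0.0006 z 0.0349 F along -0.9 lat -0.6 z -0.1
tool z [-3.e-04 -4.e-03 -1.e+00] corr [ 0.0023 -0.0017  0.0007]
```

Caught at cx ≈ -0.163: the push force fell to about 1 N with the slide holding. Residual squeeze is about 17.6 N. Withdrawing.

Call:
{"api": "servo_tool", "payload": {"series": [{"translation": [-0.0017,-0.01,0],"angular": [0,0,0],"hand": 0},{"translation": [-0.0034,-0.02,0],"angular": [0,0,0],"hand": 0},{"translation": [-0.0042,-0.0246,0],"angular": [0,0,0],"hand": 0},{"translation": [-0.0042,-0.0246,0],"angular": [0,0,0],"hand": 0},{"translation": [-0.0042,-0.0246,0.03],"angular": [0,0,0],"hand": 0},{"translation": [-0.0042,-0.0246,0.08],"angular": [0,0,0],"hand": 0},{"translation": [-0.0042,-0.0246,0.13],"angular": [0,0,0],"hand": 0},{"translation": [-0.0042,-0.0246,0.17],"angular": [0,0,0],"hand": 0},{"translation": [-0.0042,-0.0246,0.17],"angular": [0,0,0],"hand": 0}]}}

```text
time: 23.85
ee_pos: [0.5439, -0.2913, 0.2112]
orientation: [2.386, 2.025, -0.0]
force: [0.7, -0.2, -0.7]
width: -0.0002
```

```bash
python3 - <<'E'
from h import *
st();t=snap('top','top11');shift('top9','top11');shift('top6','top11');crop(t,225,125,425,225,4,'top11c');s=snap('side','side11')
E
```

```text
t 23.85 cx -0.1893 cy -0.0024 z 0.2112 F along -0.1 lat -0.7 z -0.7
px -2.375 -0.375 0.9545594453811646 mm along 5.540257157732524
px -3.0 -0.125 0.9773892760276794 mm along 6.918580015355896
```

View pics/top11.png

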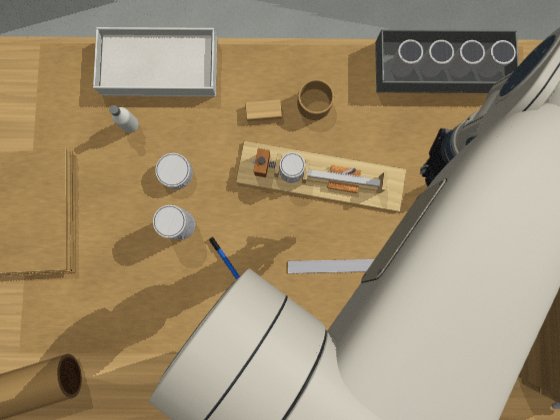

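View pics/side11.png

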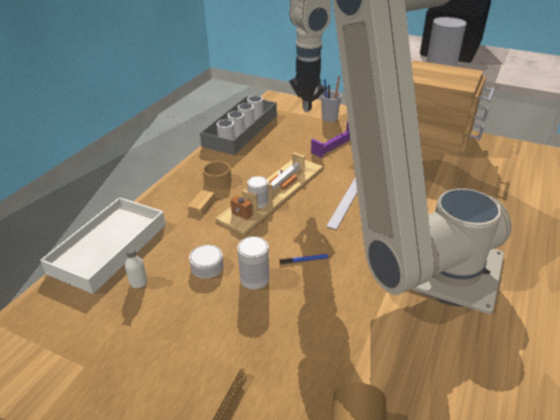

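The top view shows the tin upright and held at (291,166). The bystanders are where they were, and the gripper is clear. Handing in.

```bash
python3 -c "
from h import *
print(close_job())"
```

```text
the job is handed in; nothing more can be done
None
```

The small tin now stands upright in the clamp, held by the pawl alone at an estimated 17.6 N. I handed the job in at about 24 s, with the gripper clear of everything.

- **Clamping:** I set the tin on the bay and pushed the slide by its tail plate. It took three pushes to pass the right tooth. After the first two, which stopped just short of that tooth, the slide sprang back to the tooth before, at about 11 N. The third passed it and the slide stayed put when I backed off: the push force fell to about 0 N.
- **Squeeze estimate:** I worked the squeeze out from how far the jaw's spring was compressed, using both the arm's travel and the camera. It peaked at about 19.5 N and settled at about 17–18 N. I did not measure it directly.
- **Where the checks disagreed:** the wrist force peaked at about 26 N while pushing. With the stated drag of 1 to 5 N, that would mean 21–25 N on the tin, while travel and picture put it at about 18.5 N at that moment. I put the difference down to extra drag at the tooth and sideways rubbing, but a squeeze above 24 N isn't strictly ruled out.
- **Last pictures:** the tin was upright between pad and jaw. Its final camera shift agreed with the arm's travel to within about 0.5 mm. As far as the last views showed, nothing else had moved. The arm hid part of the ruler and marker from above, and the red slide was out of sight; I did not measure any of them.

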